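# Tip, catch and lower the dark-box lid

### The arm

A 6-joint arm with a two-finger parallel gripper is mounted at the origin on the work surface. World frame = base frame: x ahead of the robot, y to its left, z up, the work surface at z = 0. Lengths are in m, angles in rad, forces in N, time in s.
With the tool pointing down it reaches from about 0.25 to 0.775 m from the base axis. Payload 4 kg.
Tool frame: the origin (TCP) lies between the finger pads; the fingertips stand 25 mm ahead of it and the grasp point (between the pads) lies 6 mm ahead of it (robot.tip_reach is the distance from the TCP to the fingertips, in m); z points along the fingers, y is the line along which they close (so a half turn about z gives the same grasp; the last joint's range is limited). The gripper opens to 94 mm and grips with 3 to 60 N. Pads are 16 mm wide; open, the fingers measure 119 mm over their backs; the gripper's body (75 mm by 177 mm) begins 78 mm behind the grasp point.
Start: joints at [-1.309, 0.087, 1.371, -0, 1.684, -0.103], TCP at [0.196, -0.514, 0.195] pointing down, gripper open.
Joint ranges: [-3.1, 3.1], [-0.76, 2.03], [0.27, 2.55], [-1.08, 4.22], [0.17, 2.65], [-2.57, 2.57]. Speed limits (rad/s): [2.79, 2.79, 3.14, 3.14, 3.14, 3.14].

### API

Orientations are given as [roll, pitch, yaw] about the fixed x, y, z axes, in that order (R = Rz(yaw) Ry(pitch) Rx(roll)).
In Python, from bench import sensors, snapshot, camera_info, ticket, robot gives the robot as it stands.
- The arm moves only by the tool arm_command, never from a script. Its argument "plan" is a list of rows, each an object with "grip": the closure, from -1 (fully open) to 1 (shut); "slide": the shift along the tool's x, y, z normalised to -1 to 1, where 1 is 500 mm, a list of three; "spin": the turn about the tool's z normalised to -1 to 1, where 1 is 5 degrees. A call has 1 to 10 rows; each row shifts and turns the commanded pose from where the row before left it, along the tool's axes as they then stand; what a row does not reach is not made up. A row lasts 1/8 s, in which the tool goes at most 62.5 mm and 10.7 degrees, less where a joint would pass 70% of its speed; a pose out of reach is approached as far as the arm can. A call with a number of a shift or a turn outside -1 to 1 is refused whole. A call with a gripper value outside its range is refused whole. The fingers move at their own pace and stop on an object; the grip force is fixed at half the most. Time passes only in rows, so rows that do not move let the fingers close. It gives the time, the measured TCP pose, the force, the opening and the grip force at its end, in the units of the state.
- sensors.get_obs(): the state, without advancing time (a new reading comes with each control period).
- snapshot(name): name is "side" or "top"; returns the picture (400x640x3 uint8, red, green, blue); there is no depth.
- camera_info(name): a dict with "fx", "fy", "cx", "cy" (pixels), "k1" (the pictures are not rectified: a ray, as slopes to the right and down, at radius r is drawn at 1 + k1 r^2 times it, then the intrinsics apply), "position" and "rotation" of the camera in the world. Camera axes: x right, y up, looking along -z (the intrinsics and any distortion apply to the point x, -y, -z); pixel columns grow to the right and rows downward; lengths in m; the calibration is good to about 2 mm. A picture is of the moment at which its call begins. camera_info takes no time and is no camera call.
- ticket.close_job(): hands the job in; it is judged then, once.
The state is a dict: "time": time; "joint_positions": joint angles; "qvel": joint speeds; "joint_torque": joint torques, N m; "tool_pos": TCP position; "ee_rot": TCP orientation; "wrist_force": force on the tool from outside, world axes, zero at the start; "wrist_torque": the same for the moment, N m; "width": finger opening in m; "finger_force": force on a finger pad.
Only numpy, scipy, OpenCV 4.12 (cv2) and the standard library are available. Lean on these libraries where they do the work, as an engineer would, in place of code of your own. Each camera call takes 0.05 s, during which the arm holds its last target. There are 200 camera calls.

### The job

Close the open dark box on the optical table: with the fingers, tip its lid over from behind so that it starts to fall shut, get the fingers underneath and catch it while it is still well open, then lower it gently until it is fully shut, without letting it drop the last bit, and take the hand away. Only touch the lid: do not pick up or disturb the cuvettes in the box or the lens and jar standing near it.

Things in the scene. Friction and masses are not known exactly. Their poses are not given: they have to be found in the camera images.
- darkbox: Black open-topped box bolted to the table, 130 mm deep (x), 190 mm wide (y), 80 mm high; 18 mm feet stick out at its sides at table level, and an 18 mm tube end out of its -y side 45 mm up. Origin at the centre of its underside; its x axis points level from the front to the hinge at the back (roughly to the robot's left), y along the hinge, z up.
- lid_hinge (a point): Middle of the hinge line, on the back (+x) top rim of the dark box, 80 mm above the table; it does not move. The hinge line lies in the plane of the lid's inner face. Axes as the box's.
- lid (a joint): Lid angle: 0 = shut (level on the rim), 1.57 = upright, 1.9 = leaning back on its stop; it starts upright or leaning back a little. Hinge friction (0.07 Nm) holds it within about 0.2 rad of upright; tipped towards the box below about 1.35 it falls by itself, damped (0.33 Nm s/rad), slowly at first: about 3 s from 1.2 rad, landing at about 0.8 rad/s if not caught.
- lid_edge (a point): Middle of the lid's free edge, on its inner face (the underside when shut). The lid is an aluminium plate, about 0.4 kg, 165 mm from hinge line to free edge, 190 mm wide along the hinge, 6 mm thick (9 mm at the raised panel on its outer face). Shut, its free edge overhangs the front of the box by 35 mm over the whole width.
- cuvette0_center (a point): Centre of a loose glass cuvette, 12 x 12 x 45 mm, standing in the holder inside the box; its top is below the rim. Leave alone.
- cuvette1_center (a point): Centre of the second such cuvette. Leave alone.
- objective_center (a point): Centre of a loose microscope objective, 36 mm diameter, 54 mm high, standing on the table behind the hinge or beside the box. Leave alone.
- oil_center (a point): Centre of a loose amber jar, 40 mm diameter, 70 mm high, standing on the table behind the hinge or beside the box. Leave alone.

How it is judged:
By the outcome, as a careful person would: the job done as asked, in the order asked, and still so for the second after the job is handed in, with the robot touching nothing.
It also fails if it takes over 51 s, if anything falls off the work surface, if the arm or the gripper's body presses on something with over 40 N, if the wrist force passes 120 N, or if a joint passes its speed limit or range.

## Working session

There is one attempt and no reset: what is moved stays moved. The work goes in short steps, Python scripts to look and compute and a tool call to move; the robot and the scene stay as the last step left them, time stands still between calls to the robot, and variables do not carry over. Pictures are saved under pics/ and viewed, at most 10 in all, crops included, and the job is handed in when it is done.

Besides the shell and the picture viewer there is one more tool, called by a JSON object that holds its "op" and its "data", one argument or row to a line. arm_command: Moves the arm, as the interface text tells. Scaled input: -1 to 1 covers 500 mm each way for a shift and 5 degrees each way for a turn. Its arguments: {"type":"object","properties":{"plan":{"type":"array","items":{"type":"object","properties":{"grip":{"type":"number"},"slide":{"type":"array","items":{"type":"number"}},"spin":{"type":"number"}}}}},"required":["plan"]}

```bash
mkdir -p pics; ls
python3 - <<'E'
from bench import sensors,snapshot,camera_info,robot
import cv2
for n in("side","top"):
    cv2.imwrite(f"pics/{n}0.png",snapshot(n)[:,:,::-1]); print(n,camera_info(n))
print(sensors.get_obs(), [a for a in dir(robot) if a[0]!='_'])
E
```

```text
pics
side {'fx': 380.2243289030576, 'fy': 380.2243289030576, 'cx': 323.911190125672, 'cy': 198.2361302895235, 'k1': -0.04867704895071825, 'position': array([0.11528738, 0.18066975, 0.60145251]), 'rotation': array([ 0.78848462, -0.00486662, -1.70179157])}
top {'fx': 425.9580149952034, 'fy': 425.9580149952034, 'cx': 315.52398151055127, 'cy': 192.57098050270267, 'k1': -0.06858407128207021, 'position': array([0.4892536 , 0.07803197, 0.84953741]), 'rotation': array([ 0.21850075,  0.00612415, -1.44170765])}
{'time': 0.1, 'joint_positions': array([-1.30913024e+00,  8.78954257e-02,  1.37208942e+00, -9.10058170e-06,
        1.68362213e+00, -1.03084578e-01]), 'qvel': array([ 3.54375057e-05, -2.14062324e-03, -4.33556184e-03, -1.92034520e-04,
        7.70706767e-04,  1.35249104e-03]), 'joint_torque': array([ 1.22570851e-03, -3.41253090e+01, -3.03302407e+01,  7.18658161e-02,
        3.04182200e-02, -1.06377634e-04]), 'tool_pos': array([ 0.19605931, -0.5133118 ,  0.19402038]), 'ee_rot': array([-3.13958809e+00, -1.98281271e-04,  3.64749455e-01]), 'wrist_force': array([ 0.33121166, -0.82652492, -1.13334896]), 'wrist_torque': array([-0.0172029 ,  0.02499242, -0.00788691]), 'finger_force': 0.0, 'width': 0.09430384701906658} ['IKError', 'tip_reach']
```

View pics/side0.png

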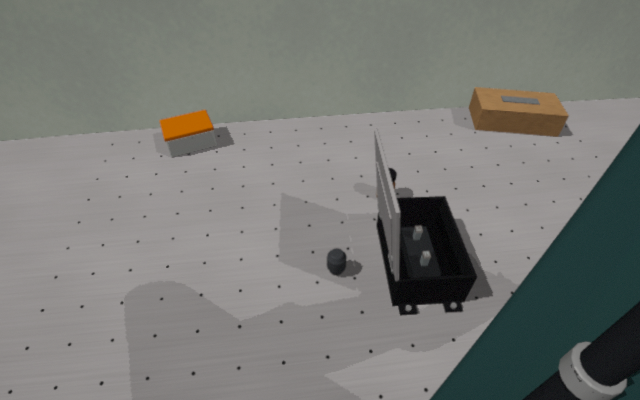

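View pics/top0.png

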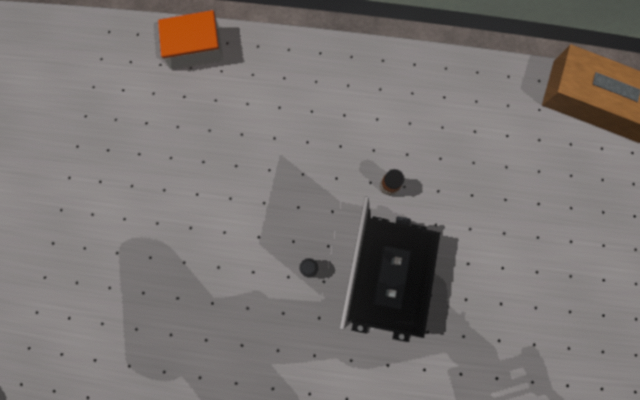

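The side and top views show the box at about (395,275) in the top view, its lid near upright on the left. The objective is behind the hinge (309,268), and the amber jar beyond the far side (393,180).

```bash
cat > h.py <<'E'
import numpy as np,cv2
from scipy.spatial.transform import Rotation as R
from bench import sensors,snapshot,camera_info
def ray(n,u,v):
    c=camera_info(n); K=np.array([[c['fx'],0,c['cx']],[0,c['fy'],c['cy']],[0,0,1]])
    p=cv2.undistortPoints(np.array([[[u,v]]],float),K,np.array([c['k1'],0,0,0.]))[0,0]
    return np.array(c['position']),R.from_euler('xyz',c['rotation']).apply([p[0],-p[1],-1])
def plane(n,u,v,z):
    o,d=ray(n,u,v); return o+d*(z-o[2])/d[2]
def tri(a,b):
    (o,d),(q,e)=ray('side',*a),ray('top',*b)
    s=np.linalg.lstsq(np.c_[d,-e],q-o,rcond=None)[0]; p,r=o+s[0]*d,q+s[1]*e
    return (p+r)/2,np.linalg.norm(p-r)
def proj(n,P):
    c=camera_info(n);q=R.from_euler('xyz',c['rotation']).inv().apply(np.array(P)-c['position'])
    x,y=q[0]/-q[2],-q[1]/-q[2];f=1+c['k1']*(x*x+y*y);return c['fx']*x*f+c['cx'],c['fy']*y*f+c['cy']
E
python3 - <<'E'
from h import *
a=cv2.imread('pics/side0.png')[120:320,320:490];b=cv2.imread('pics/top0.png')[160:350,290:460]
b=cv2.resize(b,(170,200)) if 0 else b
cv2.imwrite('pics/c1.png',cv2.resize(a[:,:],None,fx=3,fy=3,interpolation=cv2.INTER_CUBIC))
cv2.imwrite('pics/c2.png',cv2.resize(b,None,fx=3,fy=3,interpolation=cv2.INTER_CUBIC))
E
```

```text
(no output)
```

View pics/c1.png

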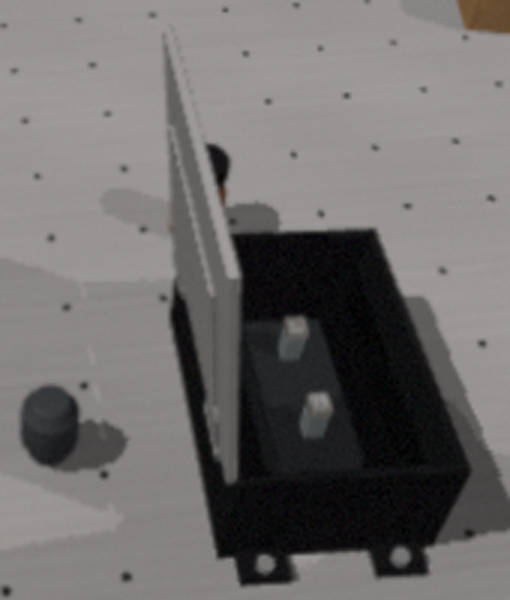

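View pics/c2.png

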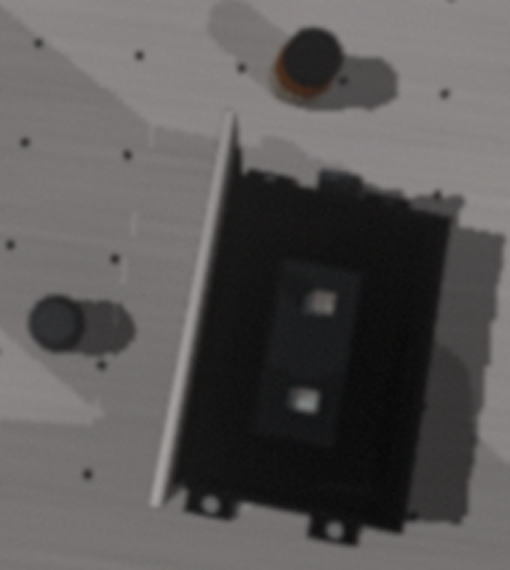

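Run:
```python
from h import *
S=lambda u,v:(320+u/3,120+v/3)
T=lambda u,v:(290+u/3,160+v/3)
np.set_printoptions(precision=4,suppress=True)
for n,a,b in [('frontnear',S(467,470),T(404,531)),('frontfar',S(376,231),T(452,210)),('lidnear',S(228,275),T(156,505)),('lidfar',S(167,30),T(230,113)),('cuv0',S(295,320),T(322,302)),('cuv1',S(318,397),T(305,400))]:
    print(n,*tri(a,b))
print('rim top',plane('top',*T(404,531),.08),plane('top',*T(452,210),.08))
print('hinge near',plane('side',*S(228,478),.08))
print('obj top',plane('top',*T(57,322),.054),plane('side',*S(48,400),.054)); print('jar',plane('top',*T(312,56),.07))
```

```text
frontnear [ 0.4274 -0.1166  0.0744] 0.0031395400645139967
frontfar [ 0.6197 -0.1342  0.0683] 0.0007657628088336938
lidnear [0.4382 0.0399 0.2406] 0.003257375113397973
lidfar [0.6254 0.0244 0.2385] 0.0012010627528520298
cuv0 [ 0.5544 -0.0592  0.0633] 0.0012922849296883104
cuv1 [ 0.4947 -0.0545  0.0631] 0.001165241445515751
rim top [ 0.4271 -0.1167  0.08  ] [ 0.6178 -0.1307  0.08  ]
hinge near [0.4371 0.0187 0.08  ]
obj top [0.5221 0.0994 0.054 ] [0.5201 0.1029 0.054 ]
jar [ 0.7059 -0.0387  0.07  ]
```

{"op": "arm_command", "data": {
  "plan": [
    {"grip": -1,"slide": [0,0,-0.026],"spin": -1},
    {"grip": -1,"slide": [0,0,-0.026],"spin": -1},
    {"grip": -1,"slide": [0,0,-0.026],"spin": -1},
    {"grip": -1,"slide": [0,0,-0.026],"spin": -1},
    {"grip": -1,"slide": [0,0,-0.026],"spin": -1},
    {"grip": -1,"slide": [0,0,-0.026],"spin": -1},
    {"grip": -1,"slide": [0,0,-0.026],"spin": -1},
    {"grip": -1,"slide": [0,0,-0.026],"spin": -1},
    {"grip": -1,"slide": [0,0,-0.026],"spin": -1},
    {"grip": -1,"slide": [0,0,-0.026],"spin": -1}
  ]
}}

```text
time: 1.35
tool_pos: [0.1962, -0.5136, 0.3248]
ee_rot: [-3.141, -0.001, 1.24]
wrist_force: [-0.4, 0.2, -0.9]
width: 0.0941
finger_force: 0.0
```

{"op": "arm_command", "data": {
  "plan": [
    {"grip": -1,"slide": [0,0,0],"spin": -1},
    {"grip": -1,"slide": [0,0,0],"spin": -1},
    {"grip": -1,"slide": [0,0,0],"spin": -0.94},
    {"grip": -1,"slide": [0,0,0],"spin": 0}
  ]
}}

```text
time: 1.85
tool_pos: [0.1962, -0.5137, 0.3245]
ee_rot: [-3.141, -0.001, 1.493]
wrist_force: [-0.4, 0.6, -0.5]
width: 0.0943
finger_force: 0.0
```

{"op": "arm_command", "data": {
  "plan": [
    {"grip": -1,"slide": [0.1,0.047,0],"spin": 0},
    {"grip": -1,"slide": [0.1,0.047,0],"spin": 0},
    {"grip": -1,"slide": [0.1,0.047,0],"spin": 0},
    {"grip": -1,"slide": [0.1,0.047,0],"spin": 0},
    {"grip": -1,"slide": [0.1,0.047,0],"spin": 0},
    {"grip": -1,"slide": [0.1,0.047,0],"spin": 0},
    {"grip": -1,"slide": [0.1,0.047,0],"spin": 0},
    {"grip": -1,"slide": [0.1,0.047,0],"spin": 0},
    {"grip": -1,"slide": [0.1,0.047,0],"spin": 0},
    {"grip": -1,"slide": [0.1,0.047,0],"spin": 0}
  ]
}}

```text
time: 3.1
tool_pos: [0.4694, -0.0316, 0.325]
ee_rot: [3.141, 0.0, 1.493]
wrist_force: [0.1, -0.2, -0.1]
width: 0.0939
finger_force: 0.0
```

{"op": "arm_command", "data": {
  "plan": [
    {"grip": -1,"slide": [0.085,0.04,0],"spin": 0},
    {"grip": -1,"slide": [0.085,0.04,0],"spin": 0},
    {"grip": -1,"slide": [0.085,0.041,0],"spin": 0},
    {"grip": -1,"slide": [0,0,0],"spin": 0},
    {"grip": -1,"slide": [0,0,0],"spin": 0}
  ]
}}

```text
time: 3.72
tool_pos: [0.5387, 0.0888, 0.3248]
ee_rot: [-3.141, 0.001, 1.493]
wrist_force: [-0.6, -0.7, 0.2]
width: 0.0943
finger_force: 0.0
```

Run:
```python
from h import *
a=snapshot('side');b=snapshot('top')
cv2.imwrite('pics/m1.png',np.hstack([cv2.resize(x,None,fx=1.4,fy=1.4) for x in (a[60:360,200:480],b[60:360,200:480])])[:,:,::-1])
o=sensors.get_obs();d=o['tool_pos'][:2]-[.5325,.0056];print(o['tool_pos'],o['ee_rot'],d@[.077,.997],d@[.997,-.077])
```

```text
[0.53859336 0.08814008 0.32542949] [3.14114387e+00 3.99102759e-04 1.49215160e+00] 0.08276164972704293 -0.000280508754851021
```

View pics/m1.png

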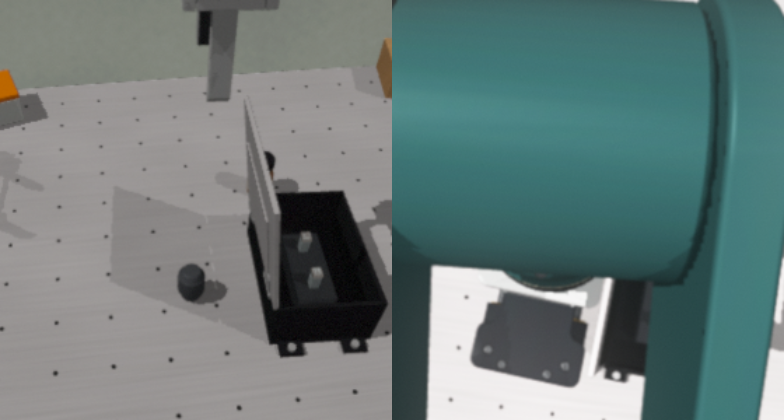

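The hand is behind the lid (one fingertip at about (357,131) in the full side picture); the lid is unmoved. I'll check that tip's projection.

Run:
```python
from h import *
for s in(-.053,.053):
    P=np.array([.5386+.997*s,.0881-.077*s,.3004]); print(proj('side',P),proj('top',P))
```

```text
(np.float64(353.8186580067344), np.float64(156.06968909265476)) (np.float64(306.71631352498787), np.float64(288.1555910185981))
(np.float64(345.8399958884274), np.float64(110.9421426371466)) (np.float64(323.5973859280546), np.float64(207.33056491917426))
```

Run:
```python
from h import *
from bench import robot
print(robot.tip_reach)
a=snapshot('side')
cv2.imwrite('pics/m2.png',cv2.resize(a[40:180,300:420],None,fx=4,fy=4,interpolation=cv2.INTER_CUBIC)[:,:,::-1])
```

```text
0.025
```

View pics/m2.png

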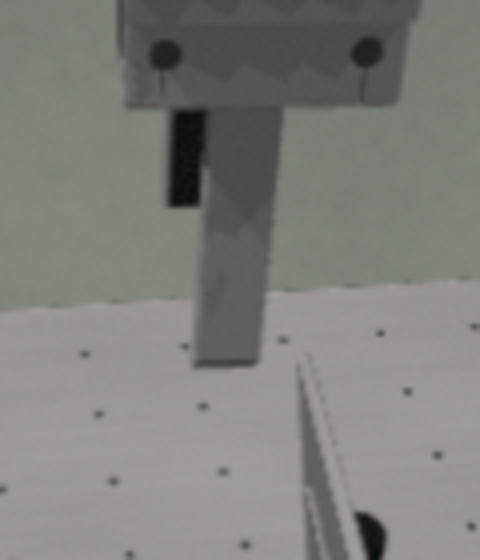

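Run:
```python
from h import *
for z in(.30,.31,.32,.33,.34):
    print(z,[np.round(proj('side',[.5386+.997*s,.0881-.077*s,z]),1) for s in(-.053,.053)])
print(plane('side',356.5,130.5,.3),plane('side',346,92,.3),plane('side',356.5,130.5,.325))
```

```text
0.3 [array([353.8, 156.3]), array([345.8, 111.2])]
0.31 [array([354.3, 150. ]), array([346.1, 105.2])]
0.32 [array([354.8, 143.5]), array([346.4,  99.1])]
0.33 [array([355.3, 136.9]), array([346.8,  92.8])]
0.34 [array([355.8, 130. ]), array([347.1,  86.4])]
[0.54113492 0.0779023  0.3       ] [0.64665626 0.07410917 0.3       ] [0.50581862 0.08642499 0.325     ]
```

Run:
```python
from h import *
b=snapshot('top');cv2.imwrite('pics/m3.png',cv2.resize(b[200:400,180:400],None,fx=3,fy=3,interpolation=cv2.INTER_CUBIC)[:,:,::-1])
ex=np.array([.077,.997,0]);ey=np.array([.997,-.077,0]);T=np.array([.5386,.0881,0])
for z in(.3,.398,.45):
  for n in('side','top'):
    print(z,n,[np.round(proj(n,T+a*ex+s*ey+[0,0,z]),0) for s in(-.0885,.0885) for a in(-.0375,.0375)])
```

```text
0.3 side [array([388., 174.]), array([326., 176.]), array([368.,  98.]), array([319.,  99.])]
0.3 top [array([330., 323.]), array([272., 310.]), array([357., 187.]), array([301., 176.])]
0.398 side [array([400., 102.]), array([327., 104.]), array([374.,  35.]), array([319.,  35.])]
0.398 top [array([333., 331.]), array([261., 315.]), array([365., 167.]), array([298., 154.])]
0.45 side [array([407.,  53.]), array([327.,  54.]), array([378.,  -6.]), array([319.,  -6.])]
0.45 top [array([335., 337.]), array([254., 319.]), array([370., 152.]), array([296., 138.])]
```

View pics/m3.png

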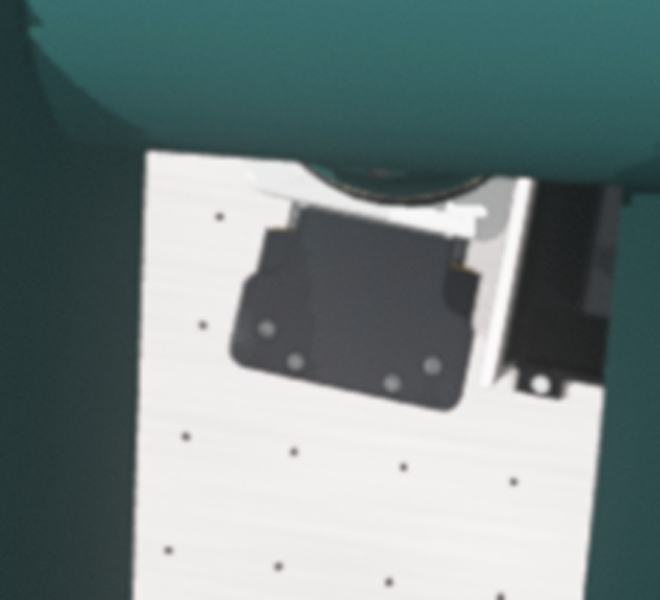

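The top view shows the hand body at the expected place (near corners (333,337) and (257,320)). The side view puts the tips about 20 px higher than predicted, so I'll descend behind the lid and check again.

{"op": "arm_command", "data": {
  "plan": [
    {"grip": -1,"slide": [0,0,0.08],"spin": 0},
    {"grip": -1,"slide": [0,0,0.08],"spin": 0},
    {"grip": -1,"slide": [0,0,0.08],"spin": 0},
    {"grip": -1,"slide": [0,0,0],"spin": 0}
  ]
}}

```text
time: 4.42
tool_pos: [0.5365, 0.0882, 0.2014]
ee_rot: [-3.134, 0.001, 1.493]
wrist_force: [-0.4, -0.5, 0.2]
width: 0.0938
finger_force: 0.0
```

Run:
```python
from h import *
a=snapshot('side');cv2.imwrite('pics/m4.png',cv2.resize(a[60:260,280:480],None,fx=3,fy=3,interpolation=cv2.INTER_CUBIC)[:,:,::-1])
o=sensors.get_obs();t=o['tool_pos'];print(t,o['ee_rot'],o['wrist_force'])
for z in(0,.02,.04):
    print(z,[np.round((np.array(proj('side',t+[.997*s,-.077*s,z-.025]))-[280,60])*3) for s in(-.0595,.047)])
```

```text
[0.5381239  0.08842748 0.20448379] [-3.13930622e+00  4.19636745e-04  1.49274965e+00] [0.37069064 0.29854445 0.52952309]
0 [array([208., 490.]), array([188., 347.])]
0.02 [array([210., 463.]), array([190., 320.])]
0.04 [array([212., 434.]), array([191., 291.])]
```

View pics/m4.png

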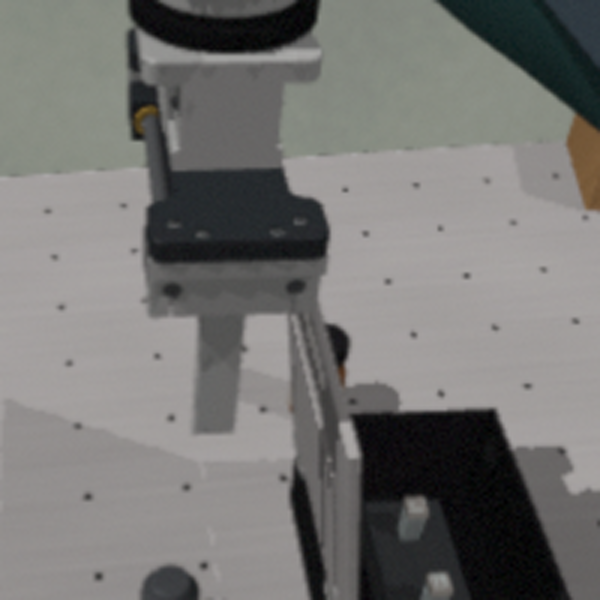

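The tip at (213,433) in this crop puts the fingertips about 38 mm higher than the stated pose. I'll keep enough margin that either value is safe, and push up to just short of the tipping point.

{"op": "arm_command", "data": {
  "plan": [
    {"grip": -1,"slide": [-0.028,0,0],"spin": 0},
    {"grip": -1,"slide": [-0.028,0,0],"spin": 0},
    {"grip": -1,"slide": [-0.028,0,0],"spin": 0},
    {"grip": -1,"slide": [-0.028,0,0],"spin": 0},
    {"grip": -1,"slide": [-0.028,0,0],"spin": 0},
    {"grip": -1,"slide": [-0.026,0,0],"spin": 0},
    {"grip": -1,"slide": [0,0,0],"spin": 0}
  ]
}}

```text
time: 5.35
tool_pos: [0.5323, 0.0049, 0.2046]
ee_rot: [-3.141, 0.001, 1.492]
wrist_force: [-0.0, 0.5, 0.1]
width: 0.094
finger_force: 0.0
```

Run:
```python
from h import *
a=snapshot('side');cv2.imwrite('pics/m5.png',cv2.resize(a[80:300,320:500],None,fx=2.7,fy=2.7,interpolation=cv2.INTER_CUBIC)[:,:,::-1])
o=sensors.get_obs();t=o['tool_pos'];d=t[:2]-[.5325,.0056];print(t,o['wrist_force'],d@[.077,.997],d@[.997,-.077])
H=np.array([.5325,.0056,.08]);ex=np.array([.077,.997,0]);ey=np.array([.997,-.077,0])
for th in(1.3,1.4,1.5):
    print(th,[np.round((np.array(proj('side',H-.165*np.cos(th)*ex+s*ey+[0,0,.165*np.sin(th)]))-[320,80])*2.7) for s in(-.095,.095)])
```

```text
[0.53225605 0.00544473 0.20455779] [ 0.31846042 -0.46629745  0.64962825] -0.0001735863334950774 -0.0002312609993602185
1.3 [array([350., 350.]), array([262., 128.])]
1.4 [array([320., 346.]), array([238., 124.])]
1.5 [array([288., 345.]), array([212., 122.])]
```

View pics/m5.png

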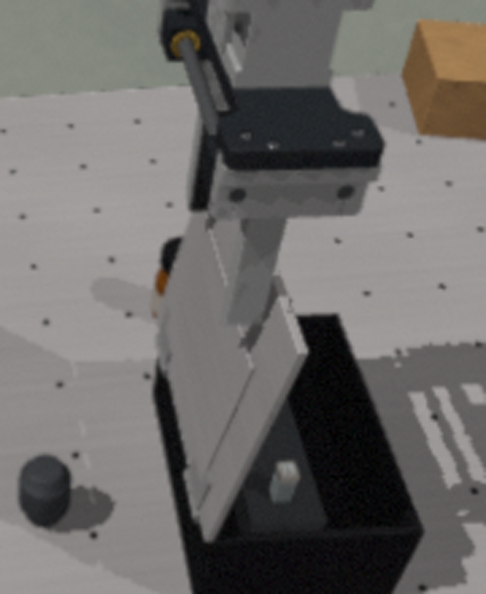

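The near-edge lid corner at (303,350) in the crop gives about 1.44 rad, with the fingertip touching the lid's back as predicted. Next, in one go: tip it, go over the top and come down in front.

{"op": "arm_command", "data": {
  "plan": [
    {"grip": -1,"slide": [-0.032,0,0],"spin": 0},
    {"grip": -1,"slide": [-0.032,0,0],"spin": 0},
    {"grip": -1,"slide": [0,0,-0.12],"spin": 0},
    {"grip": -1,"slide": [-0.1,0,-0.06],"spin": 0},
    {"grip": -1,"slide": [-0.06,0,0],"spin": 0},
    {"grip": -1,"slide": [0,0,0.12],"spin": 0},
    {"grip": -1,"slide": [0,0,0.12],"spin": 0},
    {"grip": -1,"slide": [0,0,0.02],"spin": 0}
  ]
}}

```text
time: 6.4
tool_pos: [0.5199, -0.1056, 0.1592]
ee_rot: [-3.13, -0.001, 1.493]
wrist_force: [0.1, 0.5, 0.0]
width: 0.0942
finger_force: 0.0
```

Run:
```python
from h import *
a=snapshot('side');cv2.imwrite('pics/m6.png',cv2.resize(a[80:300,320:520],None,fx=2.7,fy=2.7,interpolation=cv2.INTER_CUBIC)[:,:,::-1])
o=sensors.get_obs();t=o['tool_pos'];d=t[:2]-[.5325,.0056];print(t,o['wrist_force'],d@[.077,.997],d@[.997,-.077])
H=np.array([.5325,.0056,.08]);ex=np.array([.077,.997,0]);ey=np.array([.997,-.077,0])
for th in(.8,.9,1,1.1,1.2,1.3):
    print(th,[np.round((np.array(proj('side',H-.165*np.cos(th)*ex+s*ey+[0,0,.165*np.sin(th)]))-[320,80])*2.7) for s in(-.095,.095)])
```

```text
[ 0.52176346 -0.10574345  0.16160392] [-0.17179301  0.03095636  0.08333508] -0.1118361344728759 -0.002130882570971876
0.8 [array([464., 399.]), array([358., 178.])]
0.9 [array([447., 386.]), array([343., 165.])]
1 [array([427., 374.]), array([326., 153.])]
1.1 [array([405., 364.]), array([307., 143.])]
1.2 [array([379., 356.]), array([285., 135.])]
1.3 [array([350., 350.]), array([262., 128.])]
```

View pics/m6.png

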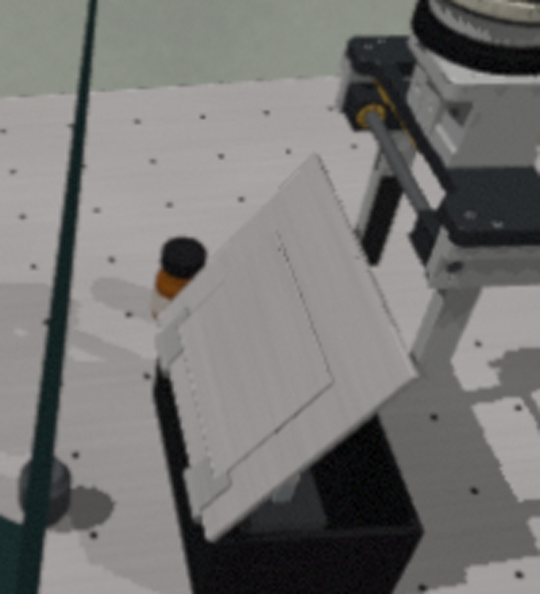

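The lid's near free corner at (415,372) in the crop gives about 1.05 rad. Both fingers are in front of and below the free edge. That was my last allowed picture view, so from here I go by forces and numeric image checks. Now I let the lid come onto the fingers.

{"op": "arm_command", "data": {
  "plan": [
    {"grip": -1,"slide": [0,0,0],"spin": 0},
    {"grip": -1,"slide": [0,0,0],"spin": 0},
    {"grip": -1,"slide": [0,0,0],"spin": 0},
    {"grip": -1,"slide": [0,0,0],"spin": 0},
    {"grip": -1,"slide": [0,0,0],"spin": 0}
  ]
}}

```text
time: 7.08
tool_pos: [0.5247, -0.1063, 0.1662]
ee_rot: [3.139, 0.002, 1.494]
wrist_force: [0.7, -3.9, 3.0]
width: 0.0941
finger_force: 2.1
```

```bash
cat >> h.py <<'E'
H=np.array([.5325,.0056,.08]);ex=np.array([.077,.997,0]);ey=np.array([.997,-.077,0])
def lid_angle():
    # lid near side edge vs black box / table: fraction of lid-plane samples near the free edge's near corner that are lid grey
    g=cv2.GaussianBlur(snapshot('side'),(3,3),0).astype(float); out=[]
    for th in np.arange(0,1.3,.05):
        r=lambda rad,s:np.array(proj('side',H+rad*(-np.cos(th)*ex+np.sin(th)*np.array([0,0,1]))+s*ey))
        # contrast across the free edge (inside minus outside) between the fingers and near corner
        v=[]
        for s in np.linspace(-.09,-.07,5):
            i,o=r(.158,s),r(.175,s)
            v.append(np.linalg.norm(g[int(round(i[1])),int(round(i[0]))]-g[int(round(o[1])),int(round(o[0]))]))
        # side edge contrast near s=-.095
        w=[]
        for rad in np.linspace(.09,.15,9):
            i,o=r(rad,-.088),r(rad,-.103)
            w.append(np.linalg.norm(g[int(round(i[1])),int(round(i[0]))]-g[int(round(o[1])),int(round(o[0]))]))
        out.append((round(th,2),round(np.median(v)),round(np.median(w))))
    return out
def st():
    o=sensors.get_obs();t=o['tool_pos'];d=t[:2]-H[:2];f=o['wrist_force']
    print('t',o['time'],'x',d@ex[:2],'z',t[2],'Fx',f@ex,'Fz',f[2],'T',o['wrist_torque'])
E
python3 - <<'E'
from h import *
st();print(lid_angle());st()
E
```

```text
t 7.075 x -0.11216480505542252 z 0.16619688407082822 Fx -3.790218168847988 Fz 3.0042076574316527 T [-0.68763669 -0.19541356  0.03361227]
[(np.float64(0.0), 1, 7), (np.float64(0.05), 1, 13), (np.float64(0.1), 2, 3), (np.float64(0.15), 1, 8), (np.float64(0.2), 1, 2), (np.float64(0.25), 4, 3), (np.float64(0.3), 49, 3), (np.float64(0.35), 94, 3), (np.float64(0.4), 100, 1), (np.float64(0.45), 102, 1), (np.float64(0.5), 102, 2), (np.float64(0.55), 102, 2), (np.float64(0.6), 102, 2), (np.float64(0.65), 91, 1), (np.float64(0.7), 81, 1), (np.float64(0.75), 89, 9), (np.float64(0.8), 66, 26), (np.float64(0.85), 17, 158), (np.float64(0.9), 78, 227), (np.float64(0.95), 85, 152), (np.float64(1.0), 85, 15), (np.float64(1.05), 53, 1), (np.float64(1.1), 5, 1), (np.float64(1.15), 4, 3), (np.float64(1.2), 2, 3), (np.float64(1.25), 3, 6)]
t 7.125 x -0.11211830084339566 z 0.16602064684171167 Fx -5.045252157314283 Fz 2.515975784594625 T [-0.79398746 -0.26065094 -0.04706664]
```

Caught at about 0.9 rad, with about 4–5 N on the fingers. Now I lower along the edge's arc.

{"op": "arm_command", "data": {
  "plan": [
    {"grip": -1,"slide": [-0.0064,0,0.0058],"spin": 0},
    {"grip": -1,"slide": [-0.0064,0,0.0058],"spin": 0},
    {"grip": -1,"slide": [-0.0064,0,0.006],"spin": 0},
    {"grip": -1,"slide": [-0.0062,0,0.006],"spin": 0},
    {"grip": -1,"slide": [-0.006,0,0.006],"spin": 0},
    {"grip": -1,"slide": [-0.006,0,0.006],"spin": 0},
    {"grip": -1,"slide": [-0.006,0,0.0062],"spin": 0},
    {"grip": -1,"slide": [-0.006,0,0.0062],"spin": 0}
  ]
}}

```text
time: 8.12
tool_pos: [0.522, -0.1299, 0.1406]
ee_rot: [-3.141, -0.0, 1.494]
wrist_force: [0.2, -1.3, -1.0]
width: 0.0937
finger_force: 0.4
```

```bash
cat >> h.py <<'E'
def th():
    L=lid_angle();b=[(a,w) for a,_,w in L if w>90];print('lid',[(float(a),int(w)) for a,w in b])
E
python3 -c "
from h import *
st();th()"
```

```text
t 8.125 x -0.13586632837580687 z 0.1405858780411951 Fx -1.269887289029371 Fz -0.9783267442397134 T [-0.15157328 -0.04874885 -0.05737297]
lid [(0.65, 108), (0.7, 109), (0.75, 115)]
```

{"op": "arm_command", "data": {
  "plan": [
    {"grip": -1,"slide": [-0.005,0,0.0064],"spin": 0},
    {"grip": -1,"slide": [-0.005,0,0.0064],"spin": 0},
    {"grip": -1,"slide": [-0.005,0,0.0066],"spin": 0},
    {"grip": -1,"slide": [-0.0046,0,0.0068],"spin": 0},
    {"grip": -1,"slide": [-0.0044,0,0.007],"spin": 0},
    {"grip": -1,"slide": [-0.0042,0,0.007],"spin": 0},
    {"grip": -1,"slide": [-0.004,0,0.007],"spin": 0},
    {"grip": -1,"slide": [-0.004,0,0.007],"spin": 0}
  ]
}}

```text
time: 9.18
tool_pos: [0.5207, -0.1481, 0.1137]
ee_rot: [3.142, 0.0, 1.494]
wrist_force: [-0.5, -1.0, -1.5]
width: 0.0941
finger_force: 0.5
```

```bash
python3 -c "
from h import *
st();th()"
```

```text
t 9.175 x -0.15410848430734309 z 0.1137270931791501 Fx -1.0821101942073366 Fz -1.5451691213419063 T [-0.21345763 -0.06690402  0.0044342 ]
lid [(0.4, 93), (0.45, 114), (0.5, 116), (0.55, 114)]
```

{"op": "arm_command", "data": {
  "plan": [
    {"grip": -1,"slide": [-0.0034,0,0.0065],"spin": 0},
    {"grip": -1,"slide": [-0.0033,0,0.0065],"spin": 0},
    {"grip": -1,"slide": [-0.0031,0,0.0065],"spin": 0},
    {"grip": -1,"slide": [-0.0029,0,0.0066],"spin": 0},
    {"grip": -1,"slide": [-0.0027,0,0.0066],"spin": 0}
  ]
}}

```text
time: 9.85
tool_pos: [0.5201, -0.1558, 0.0974]
ee_rot: [3.142, 0.0, 1.494]
wrist_force: [-0.5, -1.7, -1.3]
width: 0.0938
finger_force: 0.6
```

```bash
python3 -c "
from h import *
st();th()"
```

```text
t 9.85 x -0.1618236130461854 z 0.09739365083195824 Fx -1.6933662615986158 Fz -1.2697770406919695 T [-0.24314614 -0.03896334 -0.01920077]
lid [(0.3, 150), (0.35, 144), (0.4, 116)]
```

{"op": "arm_command", "data": {
  "plan": [
    {"grip": -1,"slide": [-0.0022,0,0.0066],"spin": 0},
    {"grip": -1,"slide": [-0.0021,0,0.0066],"spin": 0},
    {"grip": -1,"slide": [-0.002,0,0.0066],"spin": 0},
    {"grip": -1,"slide": [-0.0019,0,0.0066],"spin": 0},
    {"grip": -1,"slide": [-0.0018,0,0.0066],"spin": 0}
  ]
}}

```text
time: 10.52
tool_pos: [0.5197, -0.161, 0.081]
ee_rot: [3.142, 0.001, 1.494]
wrist_force: [-0.6, -3.2, -1.2]
width: 0.0939
finger_force: 1.7
```

```bash
python3 -c "
from h import *
st();th()"
```

```text
t 10.525 x -0.16710782743349525 z 0.08098154822488546 Fx -3.2027106242365693 Fz -1.1652458403450876 T [-0.60306993  0.04370052 -0.04254641]
lid [(0.2, 114), (0.25, 119), (0.3, 152)]
```

{"op": "arm_command", "data": {
  "plan": [
    {"grip": -1,"slide": [-0.0017,0,0.0062],"spin": 0},
    {"grip": -1,"slide": [-0.0015,0,0.0062],"spin": 0},
    {"grip": -1,"slide": [-0.0013,0,0.0062],"spin": 0},
    {"grip": -1,"slide": [-0.0012,0,0.0062],"spin": 0},
    {"grip": -1,"slide": [-0.0011,0,0.0062],"spin": 0}
  ]
}}

```text
time: 11.2
tool_pos: [0.5195, -0.1643, 0.0655]
ee_rot: [3.142, 0.001, 1.494]
wrist_force: [-1.3, -4.8, -0.6]
width: 0.094
finger_force: 2.5
```

```bash
python3 -c "
from h import *
st();th()"
```

```text
t 11.2 x -0.1704168004874551 z 0.06545085747614471 Fx -4.880011339560065 Fz -0.6392827977335254 T [-0.88258569  0.05603356 -0.00796388]
lid [(0.05, 139), (0.1, 220), (0.15, 140), (0.2, 121), (0.25, 97)]
```

{"op": "arm_command", "data": {
  "plan": [
    {"grip": -1,"slide": [-0.0009,0,0.005],"spin": 0},
    {"grip": -1,"slide": [-0.0008,0,0.005],"spin": 0},
    {"grip": -1,"slide": [-0.0007,0,0.005],"spin": 0},
    {"grip": -1,"slide": [-0.0006,0,0.005],"spin": 0},
    {"grip": -1,"slide": [-0.0005,0,0.005],"spin": 0}
  ]
}}

```text
time: 11.88
tool_pos: [0.5194, -0.166, 0.0529]
ee_rot: [3.142, 0.0, 1.494]
wrist_force: [0.0, -4.6, -1.5]
width: 0.094
finger_force: 2.5
```

```bash
python3 -c "
from h import *
st();th()"
```

```text
t 11.875 x -0.17205718636079573 z 0.052866064202508 Fx -4.607576308634412 Fz -1.472850719899497 T [-0.87475811  0.03040822  0.02444997]
lid [(0.0, 222), (0.05, 248), (0.1, 228), (0.15, 141)]
```

{"op": "arm_command", "data": {
  "plan": [
    {"grip": -1,"slide": [-0.0004,0,0.0044],"spin": 0},
    {"grip": -1,"slide": [-0.0003,0,0.0044],"spin": 0},
    {"grip": -1,"slide": [-0.0002,0,0.0044],"spin": 0},
    {"grip": -1,"slide": [-0.0001,0,0.0044],"spin": 0}
  ]
}}

```text
time: 12.42
tool_pos: [0.5193, -0.1665, 0.044]
ee_rot: [-3.142, 0.001, 1.494]
wrist_force: [-1.2, -5.5, -2.4]
width: 0.0942
finger_force: 2.7
```

```bash
python3 -c "
from h import *
st();th()"
```

```text
t 12.425 x -0.1726382070201802 z 0.04401931317567189 Fx -5.5748418184609685 Fz -2.373318031297371 T [-0.95746357  0.03043537 -0.04448399]
lid [(0.0, 252), (0.05, 247), (0.1, 142)]
```

{"op": "arm_command", "data": {
  "plan": [
    {"grip": -1,"slide": [0,0,0.0036],"spin": 0},
    {"grip": -1,"slide": [0,0,0.0036],"spin": 0},
    {"grip": -1,"slide": [0,0,0.0036],"spin": 0}
  ]
}}

```text
time: 12.85
tool_pos: [0.5193, -0.1667, 0.0386]
ee_rot: [3.142, 0.001, 1.494]
wrist_force: [-0.3, -6.5, 2.7]
width: 0.0943
finger_force: 3.0
```

```bash
python3 -c "
from h import *
st();th()"
```

```text
t 12.85 x -0.17281565519682107 z 0.038642267061572796 Fx -6.463574466250751 Fz 2.6742405877225828 T [-0.98607629  0.04098553  0.08047994]
lid [(0.0, 251), (0.05, 195)]
```

Fz has changed sign, so the lid is on the rim. A little further down to confirm.

{"op": "arm_command", "data": {
  "plan": [
    {"grip": -1,"slide": [0,0,0.003],"spin": 0},
    {"grip": -1,"slide": [0,0,0],"spin": 0}
  ]
}}

```text
time: 13.15
tool_pos: [0.5197, -0.1667, 0.0381]
ee_rot: [3.141, 0.001, 1.494]
wrist_force: [-1.6, -5.0, 1.7]
width: 0.0939
finger_force: 2.6
```

```bash
python3 -c "
from h import *
st();th()"
```

```text
t 13.15 x -0.17281400666548993 z 0.03805215459119965 Fx -5.144959939858516 Fz 1.6596078208540446 T [-0.85100965  0.18713212  0.01608568]
lid [(0.0, 251), (0.05, 192)]
```

{"op": "arm_command", "data": {
  "plan": [
    {"grip": -1,"slide": [-0.004,0,0],"spin": 0},
    {"grip": -1,"slide": [-0.02,0,0],"spin": 0},
    {"grip": -1,"slide": [-0.06,0,0],"spin": 0},
    {"grip": -1,"slide": [-0.08,0,0],"spin": 0},
    {"grip": -1,"slide": [0,0,-0.08],"spin": 0},
    {"grip": -1,"slide": [0,0,-0.1],"spin": 0},
    {"grip": -1,"slide": [0,0,-0.1],"spin": 0},
    {"grip": -1,"slide": [0,0,0],"spin": 0},
    {"grip": -1,"slide": [0,0,0],"spin": 0}
  ]
}}

```text
time: 14.32
tool_pos: [0.5128, -0.2476, 0.1766]
ee_rot: [-3.141, -0.001, 1.494]
wrist_force: [-0.1, -0.1, -0.9]
width: 0.0942
finger_force: 0.0
```

Run:
```python
from h import *
st();th()
# lid edge corner check in top view: contrast inside/outside free edge for several angles
g=snapshot('top').astype(float).mean(2)
for t in(0,.05,.1,.2):
    P=lambda r,s:proj('top',H+r*(-np.cos(t)*ex+np.sin(t)*np.array([0,0,1]))+s*ey)
    print(t,[int(g[int(round(v)),int(round(u))]) for r in(.12,.155,.16,.165,.17,.175) for u,v in[P(r,-.05)]])
a=cv2.imread('pics/top0.png').astype(float).mean(2)
for n,z,p in(('obj',.054,(309,267)),('jar',.07,(394,179))):
    x,y=p;print(n,np.abs(a[y-10:y+10,x-10:x+10]-g[y-10:y+10,x-10:x+10]).mean())
```

```text
t 14.325 x -0.25397764211044555 z 0.1765501556395114 Fx -0.11461946077232521 Fz -0.850983335578619 T [ 0.00893066 -0.05193944 -0.01630129]
lid []
0 [124, 124, 127, 105, 62, 61]
0.05 [117, 124, 126, 65, 61, 59]
0.1 [118, 125, 105, 62, 61, 61]
0.2 [118, 127, 80, 61, 59, 60]
obj 3.585
jar 9.024166666666668
```

Run:
```python
from h import *
print([(float(a),int(v),int(w)) for a,v,w in lid_angle()[:8]])
def m(im,x,y,f):
    c=im[y-18:y+18,x-18:x+18].astype(float);k=c.mean(2)<f;v,u=np.nonzero(k);return u.mean(),v.mean(),k.sum()
a=cv2.imread('pics/top0.png');b=snapshot('top')[:,:,::-1];s0=cv2.imread('pics/side0.png');s1=snapshot('side')[:,:,::-1]
print('jar',m(a,394,176,45),m(b,394,176,45));print('obj top',m(a,309,267,60),m(b,309,267,60));print('obj side',m(s0,336,261,65),m(s1,336,261,65))
st()
```

```text
[(0.0, 50, 2), (0.05, 51, 3), (0.1, 97, 2), (0.15, 105, 2), (0.2, 110, 2), (0.25, 51, 2), (0.3, 51, 2), (0.35, 35, 10)]
jar (np.float64(17.28476821192053), np.float64(22.026490066225165), np.int64(302)) (np.float64(17.36021505376344), np.float64(22.946236559139784), np.int64(372))
obj top (np.float64(22.094240837696336), np.float64(18.908376963350786), np.int64(382)) (np.float64(20.693939393939395), np.float64(19.242424242424242), np.int64(330))
obj side (np.float64(18.741293532338307), np.float64(18.77363184079602), np.int64(402)) (np.float64(19.673076923076923), np.float64(22.658653846153847), np.int64(208))
t 14.575 x -0.25384104059882184 z 0.17549083115349445 Fx 0.0345946023903304 Fz -0.2427602891806077 T [-0.01842828 -0.06916907  0.02214418]
```

```bash
python3 -c "
from bench import ticket;print(ticket.close_job())"
```

```text
the job is handed in; nothing more can be done
None
```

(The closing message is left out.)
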